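# Find the unbolted swing flap of the reject bin and hold it open

### The job

A grader at the coffee bench is about to sweep defective beans into the steel reject bin, whose four swing flaps look alike: three are bolted from inside and one is free. Press the front half of the flaps with your fingertips, one after another and without forcing the bolted ones, until you find the flap that tips inward; then push that flap wide open and finish while still holding it open with the fingertips. Pick nothing up, and leave the scoop, dish, jar and brush where they are.

Things in the scene. Friction and masses are not known exactly. Their poses are not given: they have to be found in the camera images.
- reject_bin: Stainless-steel bench-top reject bin, fixed: a box 150 mm deep (its x), 484 wide (its y), 120 high. Origin: centre of its underside; z up, -x its front with four drawer fronts. In its top, a row of four identical square swing flaps, each over its own empty pocket about 110 mm deep; their middles lie at y = +172.5 (flap_1), +57.5 (flap_2), -57.5 (flap_3), -172.5 mm (flap_4).
- flap_1 (a joint): Opening angle of flap 1 (rad): 0 shut and level, grows as its front edge goes down into the bin, 0.95 fully open at its stop. Three flaps rest on rubber-faced bolts and give under 0.1 rad, one is free: which one varies and cannot be seen. Pressed there, the free flap yields to 2-3 N, takes 3-4 N at 0.2 rad and 4-6 N near fully open; it springs shut when let go.
- flap_1_press (a point): Press point of flap 1: middle of its width, on its upper face, 35 mm behind its front edge; moves with the flap; axes as the bin's when shut. The flap is a steel pan 100 x 100 x 10 mm, upper face 1.5 mm below the rim, 3 mm gap around. Its pins (along y) lie 45 mm behind this point (+x), 5 mm below the face; behind them a 20 mm tail rises as the front goes down.
- flap_2 (a joint): Opening angle of flap 2 (rad), as for flap 1: 0 shut, 0.95 fully open. It is either bolted or the free one, with the same stiffness as described for flap 1.
- flap_2_press (a point): Press point of flap 2, an identical flap: middle of its width, on its upper face, 35 mm behind its front edge, 45 mm in front of its pins. When fingertips (about 20 mm deep in x) are pushed straight down here, the flap is about 0.3 rad open with the tips 10 mm below the shut face, 0.65 at 26 mm, 0.8 at 34 mm.
- flap_3 (a joint): Opening angle of flap 3 (rad), as for flap 1: 0 shut, 0.95 fully open. It is either bolted or the free one, with the same stiffness as described for flap 1.
- flap_3_press (a point): Press point of flap 3, an identical flap: middle of its width, on its upper face, 35 mm behind its front edge, 45 mm in front of its pins.
- flap_4 (a joint): Opening angle of flap 4 (rad), as for flap 1: 0 shut, 0.95 fully open. It is either bolted or the free one, with the same stiffness as described for flap 1.
- flap_4_press (a point): Press point of flap 4, an identical flap: middle of its width, on its upper face, 35 mm behind its front edge, 45 mm in front of its pins.
- scoop: Loose steel sample scoop with some beans, open tapered tray 200 x 100 x 38 mm, standing beside the bin at its -y end. Origin: centre of its underside. To be left alone.
- sample_dish: Loose round black sample dish with beans, 128 mm across, 36 mm high, beside the bin at its +y end. Origin: centre of its underside. To be left alone.
- sample_jar: Loose glass sample jar with steel lid, 68 mm across, 85 mm high, behind the bin (+x side). Origin: centre of its underside. To be left alone.
- bench_brush: Loose bench brush, 200 x 42 x 20 mm, lying in front of the bin (robot's side). Origin: on the bench under the middle of its length. To be left alone.

How it is judged:
At the end, for the whole second after the job is handed in: The free flap is open by more than 0.6 rad (of 0.95) and the fingers press on it with more than 0.5 N, while the other three flaps are shut (below 0.06 rad) (((value of joint flap_1 above 0.6 rad and contact force between the fingers and flap_1 above 0.5 N and value of joint each of flap_2, flap_3, flap_4 below 0.06 rad) or (value of joint flap_2 above 0.6 rad and contact force between the fingers and flap_2 above 0.5 N and value of joint each of flap_1, flap_3, flap_4 below 0.06 rad) or (value of joint flap_3 above 0.6 rad and contact force between the fingers and flap_3 above 0.5 N and value of joint each of flap_1, flap_2, flap_4 below 0.06 rad) or (value of joint flap_4 above 0.6 rad and contact force between the fingers and flap_4 above 0.5 N and value of joint each of flap_1, flap_2, flap_3 below 0.06 rad))); the arm keeps its last pose, push and grip.
It fails at once if the scoop is shifted or lifted (by more than 20 mm) (distance of scoop from where it was at the start of the episode above 0.02 m).
It fails at once if the sample dish is shifted or lifted (by more than 20 mm) (distance of sample_dish from where it was at the start of the episode above 0.02 m).
It fails at once if the sample jar is shifted or lifted (by more than 20 mm) (distance of sample_jar from where it was at the start of the episode above 0.02 m).
It fails at once if the brush is shifted or lifted (by more than 20 mm) (distance of bench_brush from where it was at the start of the episode above 0.02 m).
It fails at once if a flap is forced (pressed with more than 40 N) (contact force between the fingers and flap_1 above 40 N or contact force between the fingers and flap_2 above 40 N or contact force between the fingers and flap_3 above 40 N or contact force between the fingers and flap_4 above 40 N).
It also fails if it takes over 48 s, if anything falls off the work surface, if the arm or the gripper's body presses on something with over 40 N, if the wrist force passes 120 N, or if a joint passes its speed limit or range.

### The arm

A 7-joint arm with a two-finger parallel gripper is mounted at the origin on the work surface. World frame = base frame: x ahead of the robot, y to its left, z up, the work surface at z = 0. Lengths are in m, angles in rad, forces in N, time in s.
With the tool pointing down it reaches from about 0.425 to 0.95 m from the base axis. Payload 4.7 kg.
Tool frame: the origin (TCP) lies midway between the tips of the shut fingers; the grasp point (between the pads) lies 19 mm behind it (ctrl.pinch_z is the distance from the TCP to the grasp point, in m); z points along the fingers, y is the line along which they close (so a half turn about z gives the same grasp; the last joint's range is limited). The gripper opens to 85 mm and grips with 20 to 120 N. Pads are 22 mm wide; open, the fingers measure 114 mm over their backs; the gripper's body (76 mm by 85 mm) begins 54 mm behind the grasp point. The pads swing forward as they close: fully open they stand 13 mm farther back than shut.
Start: joints at [-1.281, 0.469, -0.049, 1.532, 0.024, 1.141, -0.082], TCP at [0.212, 0.641, 0.231] pointing down, gripper open.
Joint ranges: [-2.59, 2.59], [-0.33, 1.99], [-1.39, 1.29], [0.1, 2.45], [-1.04, 4.18], [0.21, 1.99], [-2.66, 2.66]. Speed limits (rad/s): [2.57, 2.57, 3.14, 3.14, 3.14, 3.14, 3.14].

### API

Orientations are given as a 3x3 rotation matrix whose columns are the frame's x, y, z axes.
In Python, from workcell import ctrl, get_image gives the robot as it stands. The module is installed in compiled form; this text tells all that it offers.
- The arm moves only by the shell command python3 -m crank 'ROWS'. ROWS is JSON, one flat list of numbers, 7 for each row, row after row: the shift along the tool's x, y, z each as a share of 75 cm, from -1 to 1, then the turn, a rotation vector about the tool's x, y, z each as a share of 90 degrees, from -1 to 1, then the opening, from 0 (shut) to 1 (fully open). In form: [x, y, z, ax, ay, az, jaw, x, y, z, ax, ay, az, jaw, ...]. A call has 1 to 12 rows; each row is the pose to reach, as a shift and turn from the pose commanded when the call began, along the tool's axes at that moment; what a row does not reach only later rows make up. A row lasts 1/8 s, in which the tool goes at most 62.5 mm and 10.7 degrees, less where a joint would pass 70% of its speed; a pose out of reach is approached as far as the arm can. A call with a number of a shift or a turn outside -1 to 1 is refused whole. A call with a gripper value outside its range is refused whole. The fingers move at their own pace and stop on an object; the grip force is fixed at half the most. Time passes only in rows, so rows that repeat a pose let the fingers close. It gives the time, the measured TCP pose, the force, the opening and the grip force at its end, in the units of the state.
- ctrl.get_obs(): the state, without advancing time (a new reading comes with each control period).
- get_image(name): name is "scene" or "top"; returns a dict with "pixels" (480x640x3 uint8, red, green, blue), "vertical_fov" (degrees; the focal length in pixels is half the picture's height over the tangent of half this angle, whatever the lens; pixels are square), "cx", "cy" (the principal point, pixels), "T" (4x4, takes a point from camera to world coordinates). Camera axes: x right, y up, looking along -z (the intrinsics and any distortion apply to the point x, -y, -z); pixel columns grow to the right and rows downward; lengths in m; the calibration is good to about 2 mm. A picture is of the moment at which its call begins. There is no depth.
- ctrl.finish_job(): hands the job in; it is judged then, once.
The state is a dict: "time_s": time; "joints": joint angles; "qd": joint speeds; "effort": joint torques, N m; "position": TCP position; "tcp_rot": TCP orientation; "ft_force": force on the tool from outside, world axes, zero at the start; "wrist_torque": the same for the moment, N m; "opening": finger opening in m; "gripper_force": force on a finger pad.
Only numpy, scipy, OpenCV 4.12 (cv2) and the standard library are available. Lean on these libraries where they do the work, as an engineer would, in place of code of your own. Each camera call takes 0.05 s, during which the arm holds its last target. There are 200 camera calls.

## Working session

There is one attempt and no reset: what is moved stays moved. The work goes in short steps, Python scripts to look and compute and a shell command to move; the robot and the scene stay as the last step left them, time stands still between calls to the robot, and variables do not carry over. Pictures are saved under pics/ and viewed, at most 10 in all, crops included, and the job is handed in when it is done.

```bash
mkdir -p pics; python3 - <<'E'
from workcell import ctrl,get_image
import cv2,pickle
for n in("scene","top"):
    d=get_image(n);cv2.imwrite(f"pics/{n}0.png",d["pixels"][:,:,::-1]);pickle.dump(d,open(n+".pkl","wb"))
    print(n,{k:v for k,v in d.items() if k!="pixels"})
o=ctrl.get_obs();print(o)
E
```

```text
scene {'vertical_fov': 49.16536173602703, 'cx': 327.22984980976315, 'cy': 249.701172626179, 'T': array([[ 4.86331148e-01, -7.43212296e-01,  4.59475241e-01,
         1.05534509e+00],
       [ 8.73774574e-01,  4.13714070e-01, -2.55653402e-01,
        -2.74424826e-01],
       [-8.66199754e-05,  5.25809995e-01,  8.50602046e-01,
         9.73266734e-01],
       [ 0.00000000e+00,  0.00000000e+00,  0.00000000e+00,
         1.00000000e+00]])}
top {'vertical_fov': 43.4731768545842, 'cx': 318.7630490203774, 'cy': 242.67949932511019, 'T': array([[-2.95540061e-02,  9.83493952e-01, -1.78511082e-01,
         3.00850222e-01],
       [-9.99536518e-01, -3.03826215e-02, -1.90921557e-03,
        -8.69042685e-04],
       [-7.30133661e-03,  1.78371920e-01,  9.83936049e-01,
         1.57848865e+00],
       [ 0.00000000e+00,  0.00000000e+00,  0.00000000e+00,
         1.00000000e+00]])}
{'time_s': 0.1, 'joints': array([-1.28089523,  0.4693495 , -0.04858653,  1.5335734 ,  0.02407426,
        1.14100504, -0.08229719]), 'qd': array([-1.06792253e-03, -6.61669885e-04,  1.23664445e-04, -4.39876252e-03,
       -8.46182238e-05,  1.96962700e-03,  5.72679699e-04]), 'effort': array([ 9.04117260e-04, -5.11513209e+01, -4.72283817e-02, -2.38389194e+01,
        1.06724293e-02,  4.35575552e-03, -2.28165455e-06]), 'position': array([0.21138412, 0.64049297, 0.23037439]), 'tcp_rot': array([[-9.49616126e-01,  3.13414987e-01, -5.08976792e-04],
       [ 3.13415398e-01,  9.49614649e-01, -1.67535762e-03],
       [-4.17503701e-05, -1.75046778e-03, -9.99998467e-01]]), 'ft_force': array([ 0.08062242, -0.67072358,  0.27818216]), 'wrist_torque': array([-0.00698562, -0.01913245, -0.00848889]), 'gripper_force': 0.0, 'opening': 0.08509913175225645}
```

View pics/top0.png

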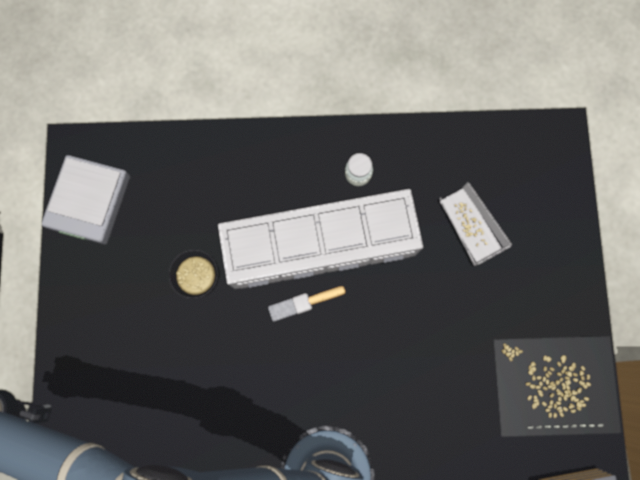

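View pics/scene0.png

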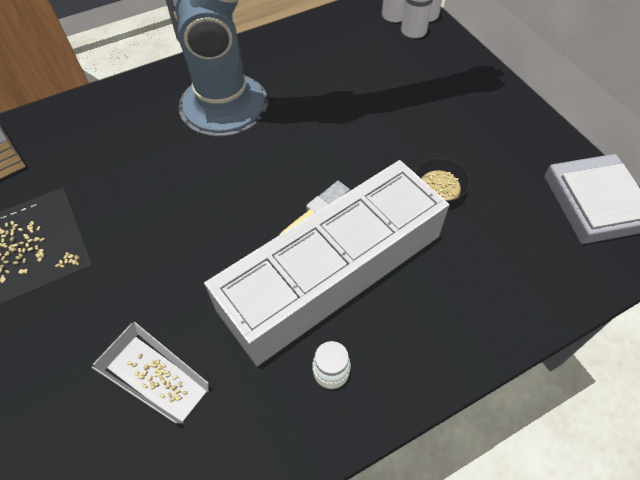

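The top view shows the bin spanning about (219,224)–(422,248), with flap_1 on the left at about (250,246) and flap_4 on the right at about (388,222). The brush is in front at (305,303), the dish at (195,275), the jar at (359,168) and the scoop at (475,225). The scene view agrees. Next I'll zoom in for the corners.

```bash
cat > h.py <<'E'
import numpy as np
def ray(d,uv,z):
    f=240/np.tan(np.radians(d["vertical_fov"])/2);T=d["T"]
    v=T[:3,:3]@np.array([(uv[0]-d["cx"])/f,-(uv[1]-d["cy"])/f,-1]);o=T[:3,3]
    return o+v*(z-o[2])/v[2]
E
python3 - <<'E'
import pickle,cv2,numpy as np
from h import ray
d=pickle.load(open("top.pkl","rb"));s=pickle.load(open("scene.pkl","rb"))
a=cv2.resize(d["pixels"][180:295,210:430],(800,418),interpolation=cv2.INTER_CUBIC)[:,:,::-1]
cv2.imwrite("pics/c1.png",a)
for n,dd,c in(("top",d,[(219,224),(411,190),(422,247),(229,282)]),("scene",s,[(447,207),(252,336),(208,287),(401,164)])):
    p=np.array([ray(dd,u,.12) for u in c]);print(n,p.round(4).tolist(),np.linalg.norm(p-np.roll(p,-1,0),axis=1).round(3))
E
```

```text
top [[0.6201, 0.2478, 0.12], [0.6921, -0.2324, 0.12], [0.5468, -0.2512, 0.12], [0.4749, 0.2234, 0.12]] [0.486 0.146 0.48  0.147]
scene [[0.6234, 0.2419, 0.12], [0.6848, -0.2177, 0.12], [0.5584, -0.2478, 0.12], [0.4835, 0.2233, 0.12]] [0.464 0.13  0.477 0.141]
```

View pics/c1.png

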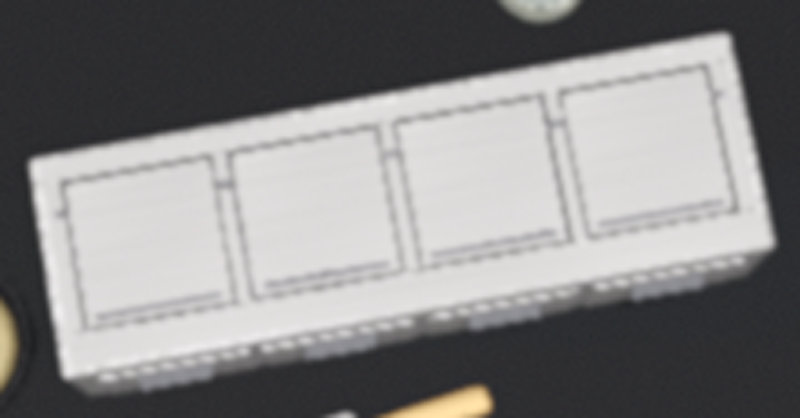

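```bash
cat > plan.py <<'E'
import pickle,numpy as np,sys
from h import ray
from scipy.spatial.transform import Rotation as R
from workcell import ctrl
d=pickle.load(open("top.pkl","rb"))
g=lambda c:ray(d,(210+c[0]*.275,180+c[1]*115/418),.1185)
f1=np.array([g(c) for c in[(62,182),(212,155),(236,303),(84,329)]]);f4=np.array([g(c) for c in[(560,90),(708,65),(738,212),(588,238)]])
by=f1.mean(0)-f4.mean(0);L=np.linalg.norm(by);by/=L;bx=np.cross(by,[0,0,1])
m=(f1.mean(0)+f4.mean(0))/2
P=[m-bx*.015+by*y for y in(.1725,.0575,-.0575,-.1725)]
des=np.c_[-bx,by,[0,0,-1]]
def to(p):
    o=ctrl.get_obs();Rm=o["tcp_rot"]
    print((Rm.T@(np.array(p)-o["position"])/.75).round(4),(R.from_matrix(Rm.T@des).as_rotvec()/(np.pi/2)).round(4))
if __name__=="__main__":
    print(L,by,[np.linalg.norm(f-np.roll(f,-1,0),axis=1).round(3) for f in(f1,f4)]);print(np.round(P,4).tolist())
    o=ctrl.get_obs();print(o["position"],o["ft_force"],o["time_s"],o["opening"])
    i=int(sys.argv[1])-1;q=P[i].copy();q[2]=float(sys.argv[2]);to(q)
E
python3 plan.py 1 0.16
```

```text
0.3455320640798138 [-1.51913075e-01  9.88393858e-01  1.60654124e-16] [array([0.104, 0.104, 0.104, 0.103]), array([0.103, 0.104, 0.103, 0.105])]
[[0.5465, 0.167, 0.1185], [0.564, 0.0533, 0.1185], [0.5814, -0.0603, 0.1185], [0.5989, -0.174, 0.1185]]
[0.21138412 0.64049297 0.23037439] [ 0.08062242 -0.67072358  0.27818216] 0.1 0.08509913175225645
[-0.6222 -0.4593  0.0947] [-1.1e-03 -2.0e-04 -3.0e-01]
```

```bash
python3 -m crank '[-0.2,-0.15,0.02,0,0,-0.1,0, -0.4,-0.3,0.02,0,0,-0.2,0, -0.622,-0.459,0.03,0,0,-0.3,0, -0.622,-0.459,0.03,0,0,-0.3,0, -0.622,-0.459,0.03,0,0,-0.3,0, -0.622,-0.459,0.03,0,0,-0.3,0, -0.622,-0.459,0.03,0,0,-0.3,0, -0.622,-0.459,0.03,0,0,-0.3,0, -0.622,-0.459,0.03,0,0,-0.3,0, -0.622,-0.459,0.03,0,0,-0.3,0, -0.622,-0.459,0.03,0,0,-0.3,0, -0.622,-0.459,0.03,0,0,-0.3,0]'; python3 plan.py 1 0.13
```

```text
time_s: 1.6
position: [0.5454, 0.1702, 0.2086]
tcp_rot: [[-0.988, -0.155, -0.001], [-0.155, 0.988, 0.001], [0.001, 0.001, -1.0]]
ft_force: [0.2, 1.1, 0.3]
opening: -0.0003
gripper_force: 0.0
0.3455320640798138 [-1.51913075e-01  9.88393858e-01  1.60654124e-16] [array([0.104, 0.104, 0.104, 0.103]), array([0.103, 0.104, 0.103, 0.105])]
[[0.5465, 0.167, 0.1185], [0.564, 0.0533, 0.1185], [0.5814, -0.0603, 0.1185], [0.5989, -0.174, 0.1185]]
[0.54541364 0.17020535 0.20855168] [0.22787938 1.12353687 0.2840908 ] 1.6 -0.00028569013822653944
[-0.0009 -0.0046  0.1047] [ 0.0008 -0.0006  0.0021]
```

```bash
python3 -m crank '[0,-0.004,0.05,0,0,0,0, 0,-0.004,0.095,0,0,0,0, 0,-0.004,0.107,0,0,0,0, 0,-0.004,0.112,0,0,0,0, 0,-0.004,0.115,0,0,0,0, 0,-0.004,0.115,0,0,0,0]'
```

```text
time_s: 2.35
position: [0.5476, 0.1653, 0.1234]
tcp_rot: [[-0.988, -0.152, 0.002], [-0.152, 0.988, 0.001], [-0.002, 0.001, -1.0]]
ft_force: [0.2, 0.3, 0.3]
opening: -0.0
gripper_force: 0.0
```

```bash
python3 -m crank '[0,0,0.0025,0,0,0,0, 0,0,0.005,0,0,0,0, 0,0,0.005,0,0,0,0]'
```

```text
time_s: 2.72
position: [0.547, 0.1649, 0.1187]
tcp_rot: [[-0.988, -0.152, -0.0], [-0.152, 0.988, 0.0], [0.0, 0.0, -1.0]]
ft_force: [0.9, 0.0, -0.5]
opening: 0.0
gripper_force: 0.0
```

```bash
python3 -m crank '[0,0,0.0015,0,0,0,0, 0,0,0.003,0,0,0,0, 0,0,0.003,0,0,0,0]'; python3 -m crank '[0,0,0.0015,0,0,0,0,0,0,0.0015,0,0,0,0]'
```

```text
time_s: 3.1
position: [0.5471, 0.1649, 0.1177]
tcp_rot: [[-0.988, -0.152, -0.0], [-0.152, 0.988, 0.0], [0.0, 0.0, -1.0]]
ft_force: [-2.8, -0.5, 8.6]
opening: -0.0
gripper_force: 4.3
time_s: 3.35
position: [0.547, 0.1649, 0.1172]
tcp_rot: [[-0.988, -0.152, -0.0], [-0.152, 0.988, 0.0], [0.0, 0.0, -1.0]]
ft_force: [-5.0, -1.0, 11.6]
opening: 0.0001
gripper_force: 6.4
```

Flap 1 resists with 11.6 N after barely 1 mm of travel, so it is bolted. Moving on to flap 2.

```bash
python3 -m crank '[0,0,-0.04,0,0,0,0, 0,0,-0.04,0,0,0,0, 0,-0.08,-0.04,0,0,0,0, 0,-0.153,-0.04,0,0,0,0, 0,-0.153,-0.04,0,0,0,0, 0,-0.153,-0.025,0,0,0,0, 0,-0.153,-0.01,0,0,0,0, 0,-0.153,-0.0055,0,0,0,0, 0,-0.153,-0.004,0,0,0,0, 0,-0.153,-0.004,0,0,0,0]'; python3 -m crank '[0,0,0.0015,0,0,0,0, 0,0,0.003,0,0,0,0, 0,0,0.003,0,0,0,0]'
```

```text
time_s: 4.6
position: [0.5641, 0.0527, 0.1184]
tcp_rot: [[-0.988, -0.153, -0.001], [-0.153, 0.988, 0.001], [0.001, 0.001, -1.0]]
ft_force: [-0.5, 0.6, 2.9]
opening: -0.0001
gripper_force: 1.1
time_s: 4.97
position: [0.5645, 0.0525, 0.1175]
tcp_rot: [[-0.988, -0.153, 0.0], [-0.153, 0.988, 0.001], [-0.0, 0.001, -1.0]]
ft_force: [-4.9, 2.3, 10.4]
opening: 0.0
gripper_force: 5.4
```

Flap 2 gives 10.4 N after 1 mm, so it is bolted too. Next is flap 3.

```bash
python3 -m crank '[0,0,-0.04,0,0,0,0, 0,0,-0.04,0,0,0,0, 0,-0.08,-0.04,0,0,0,0, 0,-0.153,-0.04,0,0,0,0, 0,-0.153,-0.04,0,0,0,0, 0,-0.153,-0.025,0,0,0,0, 0,-0.153,-0.01,0,0,0,0, 0,-0.153,-0.0055,0,0,0,0, 0,-0.153,-0.004,0,0,0,0, 0,-0.153,-0.004,0,0,0,0]'; python3 -m crank '[0,0,0.0015,0,0,0,0, 0,0,0.003,0,0,0,0, 0,0,0.003,0,0,0,0]'
```

```text
time_s: 6.22
position: [0.5822, -0.0617, 0.1193]
tcp_rot: [[-0.988, -0.152, 0.001], [-0.152, 0.988, -0.0], [-0.001, -0.0, -1.0]]
ft_force: [-0.3, 0.4, 0.2]
opening: -0.0004
gripper_force: 0.0
time_s: 6.6
position: [0.5823, -0.062, 0.118]
tcp_rot: [[-0.988, -0.152, 0.001], [-0.152, 0.988, 0.0], [-0.001, 0.0, -1.0]]
ft_force: [-2.6, -0.0, 6.4]
opening: -0.0001
gripper_force: 3.1
```

```bash
python3 -m crank '[0,0,0.002,0,0,0,0,0,0,0.002,0,0,0,0]'; python3 -m crank '[0,0,-0.04,0,0,0,0, 0,0,-0.04,0,0,0,0, 0,-0.08,-0.04,0,0,0,0, 0,-0.153,-0.04,0,0,0,0, 0,-0.153,-0.04,0,0,0,0, 0,-0.153,-0.025,0,0,0,0, 0,-0.153,-0.01,0,0,0,0, 0,-0.153,-0.0055,0,0,0,0, 0,-0.153,-0.004,0,0,0,0, 0,-0.153,-0.004,0,0,0,0]'; python3 -m crank '[0,0,0.0015,0,0,0,0, 0,0,0.003,0,0,0,0, 0,0,0.003,0,0,0,0]'
```

```text
time_s: 6.85
position: [0.5823, -0.062, 0.1174]
tcp_rot: [[-0.988, -0.152, 0.001], [-0.152, 0.988, 0.0], [-0.001, 0.0, -1.0]]
ft_force: [-4.5, 1.4, 11.3]
opening: 0.0
gripper_force: 5.8
time_s: 8.1
position: [0.5997, -0.1748, 0.1187]
tcp_rot: [[-0.988, -0.153, 0.001], [-0.153, 0.988, 0.0], [-0.001, -0.0, -1.0]]
ft_force: [1.1, 0.4, 0.1]
opening: -0.0001
gripper_force: 0.0
time_s: 8.48
position: [0.5997, -0.1752, 0.1163]
tcp_rot: [[-0.988, -0.152, 0.001], [-0.152, 0.988, 0.0], [-0.001, 0.0, -1.0]]
ft_force: [-0.4, 1.0, 2.4]
opening: 0.0
gripper_force: 1.1
```

Flap 3 is bolted (11.3 N). Flap 4 yields at 2.4 N, so I'll push it in gradually.

```bash
python3 -m crank '[0,0,0.003,0,0,0,0, 0,0,0.006,0,0,0,0, 0,0,0.009,0,0,0,0, 0,0,0.009,0,0,0,0]'; python3 -m crank '[0,0,0.008,0,0,0,0, 0,0,0.014,0,0,0,0, 0,0,0.020,0,0,0,0, 0,0,0.026,0,0,0,0, 0,0,0.031,0,0,0,0, 0,0,0.031,0,0,0,0, 0,0,0.031,0,0,0,0]'
```

```text
time_s: 8.98
position: [0.5997, -0.1753, 0.1094]
tcp_rot: [[-0.988, -0.152, 0.001], [-0.152, 0.988, -0.0], [-0.001, -0.0, -1.0]]
ft_force: [-0.0, 2.3, 2.3]
opening: -0.0001
gripper_force: 1.5
time_s: 9.85
position: [0.5983, -0.1762, 0.0858]
tcp_rot: [[-0.989, -0.151, -0.002], [-0.151, 0.989, -0.001], [0.002, -0.0, -1.0]]
ft_force: [-2.3, -0.9, 4.1]
opening: 0.0001
gripper_force: 2.2
```

```bash
python3 - <<'E'
from workcell import ctrl,get_image
import cv2
d=get_image("scene")["pixels"][:,:,::-1]
cv2.imwrite("pics/e.png",cv2.resize(d[140:440,80:480],(800,600)))
o=ctrl.get_obs();print(o["position"],o["ft_force"])
E
```

```text
[ 0.59830016 -0.17612761  0.08578688] [-1.88861396 -1.92135897  3.37267229]
```

View pics/e.png

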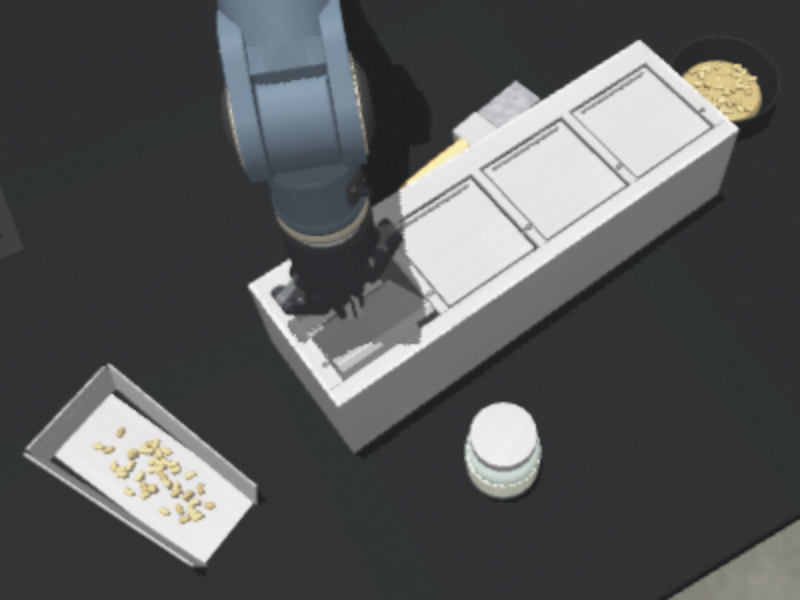

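The picture shows flap 4, around crop pixel (370,320), tipped open with its tail raised and the fingers inside. The other three flaps are shut, and the scoop, jar, dish and brush look undisturbed. Handing in.

```bash
python3 -c "
from workcell import ctrl
print(ctrl.finish_job())"
```

```text
the job is handed in; nothing more can be done
None
```

Flap 4 is the free one. I handed the job in with the fingertips holding it about 33 mm down (roughly 0.78 rad open, by the depth table) at about 4 N; flaps 1–3 are bolted and none was pressed past about 13 N, and the hand-in call returned no verdict.

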